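Start the bench dust extractor

TASK

Start the dust extractor from the control tray on the bench, using only closed fingertips and this order: push down the raised end of the rocker until it is tipped fully over (mains on), press the square key fully down so that it stays down (gate open), then press the low round start button fully in, hold it in for about half a second and let it come back out. Do not press a control before its turn, and leave the tall mushroom stop button unpressed. Do not lift or pull any control module out of the tray, leave the chisel, music player and glue jar where they are, and finish clear of everything.

Things in the scene. Friction and masses are not known exactly. Their poses are not given: they have to be found in the camera images.
- console: Fixed dark steel tray 103 (x) x 317 (y) x 22 mm on the bench, walls and floor 5 mm, split into a row of four equal cells along y at 78 mm pitch, one control module in each. Origin at the centre of its underside on the bench (z = 0); its x points to its far side, away from the robot, turned by its yaw (up to 0.4 rad either way).
- mains_module: Grey block 90 (x) x 70 (y) x 40 mm, 0.35 to 0.7 kg, standing loose in a cell of the tray with 1.5 mm play each side; origin at the centre of its underside, z up, x to the module's far side (as the tray's x). Any cell may hold it. It carries the rocker on its top: the paddle's pivot lies along y, 51 mm above the origin, over the block's centre.
- rocker (a joint): Tilt of the mains rocker, rad: 0 is off, with its far (+x) end raised; grows as that end is pushed down; 0.4 is fully over (on). Starts at 0 to 0.06. A flat off-white plastic paddle 64 (along x) x 30 x 8 mm tilting 0.2 rad each way about its middle. Stiff friction pivot (0.05 N m, about 2 N at the end): stays where it is left. Its lowered end clears the module's top by about 1 mm.
- rocker_end (a point): Point on the top face of the rocker paddle, 24 mm from the pivot towards its raised far (+x) end, where to push; moves with the paddle. About 64 mm above the bench when off, 55 mm when on.
- gate_module: Grey block 90 (x) x 70 (y) x 40 mm, 0.35 to 0.7 kg, standing loose in a cell of the tray with 1.5 mm play each side; origin at the centre of its underside, z up, x to the module's far side (as the tray's x). Any cell may hold it. It carries the square key at its centre, in a thin square steel plate.
- gate_key (a joint): Travel of the gate key, m, downward: 0 up, 0.008 fully down. Starts at 0 to 0.0015. An off-white plastic square key 36 x 36 mm with a flat top. Friction 3 N, no spring: stays where it is pushed.
- key_top (a point): Centre of the square key's flat top; moves with it; 60 mm above the bench when the key is up, 52 mm when down.
- start_module: Grey block 90 (x) x 70 (y) x 40 mm, 0.35 to 0.7 kg, standing loose in a cell of the tray with 1.5 mm play each side; origin at the centre of its underside, z up, x to the module's far side (as the tray's x). Any cell may hold it. It carries the round start button at its centre, in a thin round steel plate.
- start_button (a joint): Travel of the start button, m, downward: 0 out, 0.007 fully in. A flat off-white plastic round button of 36 mm diameter; its spring pushes back with 1 N at rest and 5 N fully in, and returns it when let go.
- start_top (a point): Centre of the start button's flat top; moves with it; 59 mm above the bench when out, 52 mm when in.
- stop_module: Grey block 90 (x) x 70 (y) x 40 mm, 0.35 to 0.7 kg, standing loose in a cell of the tray with 1.5 mm play each side; origin at the centre of its underside, z up, x to the module's far side (as the tray's x). Any cell may hold it. It carries the mushroom stop button at its centre. Not to be operated.
- stop_button (a joint): Travel of the stop button, m, downward: 0 out, 0.006 fully in, sprung like the start button. An off-white plastic mushroom head of 42 mm diameter on a neck, clearly taller than the other controls.
- stop_top (a point): Centre of the domed top of the mushroom stop button, 80 mm above the bench.
- chisel: Bystander: loose wood chisel 250 mm long, wooden handle to its -x, steel blade to its +x, about 28 mm thick, lying on the bench on the robot's side of the tray; origin at mid-length on the bench.
- player: Bystander: loose flat black music player 104 (x) x 62 (y) x 12 mm lying on the bench beyond the tray; origin under its centre.
- glue_jar: Bystander: loose closed jar, 54 mm diameter, 70 mm tall, standing on the bench beyond the tray; origin under its centre.
There are look-alikes about, which are no part of the job. What is shaped like the gate_module but green is not meant.

How it is judged (in metres and radians):
On the way, in this order (a step that is already met when the one before it is completed fails the run):
1. the rocker is tipped over to on (value of joint rocker above 0.34 rad), for 0.1 s.
2. the square gate key is pressed down, mains still on (value of joint rocker above 0.34 rad and value of joint gate_key above 0.0065 m), for 0.1 s.
3. the start button is held in (all of step 2 and value of joint start_button above 0.005 m), for 0.25 s.
At the end, for the whole second after the job is handed in: Rocker tipped to on (over 0.34 of 0.4 rad), square key down (over 6.5 of 8 mm), start and stop buttons out (within 1.5 mm), every module within 10 mm and every bystander within 20 mm of where it started and at rest, the jar upright (all of step 2 and value of joint each of start_button, stop_button below 0.0015 m and distance of each of mains_module, gate_module, start_module, stop_module from where it was at the start of the episode below 0.01 m and distance of each of chisel, player, glue_jar from where it was at the start of the episode below 0.02 m and linear speed of each of mains_module, gate_module, start_module, stop_module, chisel, player, glue_jar below 0.02 m/s and angle between glue_jar's own z axis and vertical below 0.2 rad); the robot touches nothing.
It fails at once if the gate key was pressed before the rocker was on (value of joint gate_key above 0.004 m and value of joint rocker below 0.3 rad).
It fails at once if the start button was pressed before the rocker was on and the gate key down (value of joint start_button above 0.0025 m and (value of joint rocker below 0.3 rad or value of joint gate_key below 0.006 m)).
It fails at once if the stop button was pressed (value of joint stop_button above 0.0025 m).
It fails at once if a control module was lifted, tipped or pulled from the tray (distance of any of mains_module, gate_module, start_module, stop_module from where it was at the start of the episode above 0.01 m or angle between any of mains_module, gate_module, start_module, stop_module's own z axis and vertical above 0.15 rad).
It fails at once if a bystander was moved, lifted or tipped (distance of any of chisel, player, glue_jar from where it was at the start of the episode above 0.02 m or angle between glue_jar's own z axis and vertical above 0.3 rad).
It also fails if it takes over 42 s, if anything falls off the work surface, if the arm or the gripper's body presses on something with over 40 N, if the wrist force passes 120 N, or if a joint passes its speed limit or range.

ROBOT

A 6-joint arm with a two-finger parallel gripper is mounted at the origin on the work surface. World frame = base frame: x ahead of the robot, y to its left, z up, the work surface at z = 0. Lengths are in mm, angles in degrees, forces in N, time in s.
With the tool pointing down it reaches from about 350 to 975 mm from the base axis. Payload 7.1 kg.
Tool frame: the origin (TCP) lies at the very end of the fingers, on their centre line; the grasp point (between the pads) lies 19 mm behind it; z points along the fingers, y is the line along which they close (so a half turn about z gives the same grasp; the last joint's range is limited). The gripper opens to 88 mm and grips with 3 to 60 N. Pads are 20 mm wide; open, the fingers measure 115 mm over their backs; the gripper's body (75 mm by 178 mm) begins 61 mm behind the grasp point.
Start: joints at [-66.463, 24.242, 93.386, -0, 62.372, -1.089], TCP at [260.445, -568.131, 222.675] pointing down, gripper open.
Joint ranges: [-172.04, 172.04], [-51.8, 120.97], [4.93, 147.93], [-75.15, 255.16], [6.16, 154.13], [-145.62, 145.62]. Speed limits (degrees/s): [136.94, 136.94, 172.46, 180, 180, 180].

INTERFACE

Orientations are given as a 3x3 rotation matrix whose columns are the frame's x, y, z axes.
In Python, from plant import arm gives the robot as it stands. Calls block until the motion is done:
- arm.move_ptp(position, orientation): joint-space move of the TCP to a pose.
- arm.move_straight(position, rot=None, feed=150, max_force=None): straight line of the TCP; rot=None keeps the orientation; feed is the mean speed in mm/s. With max_force (N) it stops when the force on the tool has changed by that much, and returns True; else False.
- arm.movej(angles): joint-space move.
- arm.move_gripper(opening, f_grip=None): finger opening in mm; f_grip is the grip in N (None keeps the last); returns when the fingers have stopped.
- arm.pause(seconds).
- arm.inverse_kinematics(position, orientation): joint angles nearest the present ones, or None.
- arm.sense(): the state.
- arm.read_camera(name): name is "scene" or "top" or "wrist"; returns a dict with "color" (420x560x3 uint8, blue, green, red), "depth" (420x560 float32, mm along the optical axis (not along the pixel's ray), 0 where there is no reading), "mtx" (3x3 intrinsics, pixels), "xyz" and "rotation" of the camera in the world. Camera axes: x right, y down, z forward; pixel columns grow to the right and rows downward; lengths in mm; the calibration is good to about 2 mm. A picture is of the moment at which its call begins.
A pose or a line that the arm cannot do raises arm.MotionError and nothing moves.
- arm.sign_off(): hands the job in; it is judged then, once.
The state is a dict: "time": time; "joints": joint angles; "joint_vel": joint speeds; "effort": joint torques, N m; "position": TCP position; "orientation": TCP orientation; "contact_force": force on the tool from outside, world axes, zero at the start; "wrist_torque": the same for the moment, N m; "finger_gap": finger opening in mm; "gripper_force": force on a finger pad.
Only numpy, scipy, OpenCV 4.12 (cv2) and the standard library are available. Lean on these libraries where they do the work, as an engineer would, in place of code of your own. Each camera call takes 0.05 s, during which the arm holds its last target. There are 200 camera calls.

## Working session

There is one attempt and no reset: what is moved stays moved. The work goes in short steps, each a Python script; the robot and the scene stay as the last script left them, time stands still between calls to the robot, and variables do not carry over. Pictures are saved under pics/ and viewed, at most 10 in all, crops included, and the job is handed in when it is done.

```bash
ls; mkdir -p pics; python3 - <<'E'
from plant import arm
import cv2,numpy as np
for n in("top","scene"):
    c=arm.read_camera(n); cv2.imwrite(f"pics/{n}0.png",c["color"]); np.savez(f"{n}0.npz",**c)
    print(n,c["xyz"],c["rotation"],c["mtx"])
print(arm.sense()["time"])
E
```

```text
pics
top [417.48800796  -1.98869718 749.94575718] [[ 0.13067404 -0.96961397  0.20681646]
 [-0.99141916 -0.1270593   0.03072424]
 [-0.0035127  -0.20905666 -0.97789722]] [[426.9724879    0.         285.52291418]
 [  0.         426.9724879  215.41295782]
 [  0.           0.           1.        ]]
scene [1036.77523629   88.79800938  563.21214949] [[-0.1568733   0.6897278  -0.7068708 ]
 [ 0.98761594  0.11126085 -0.1106155 ]
 [ 0.00235246 -0.71546948 -0.69864002]] [[411.37639578   0.         275.63006496]
 [  0.         411.37639578 214.36992161]
 [  0.           0.           1.        ]]
0.1
```

View pics/top0.png

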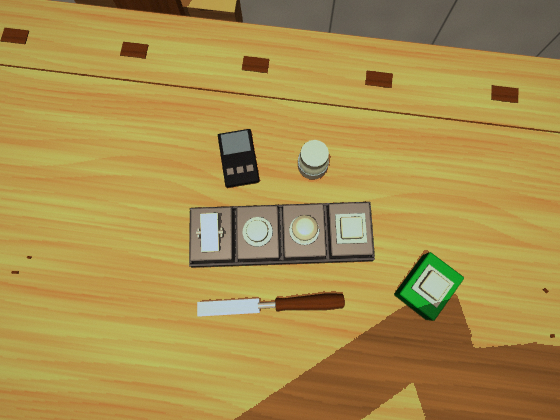

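View pics/scene0.png

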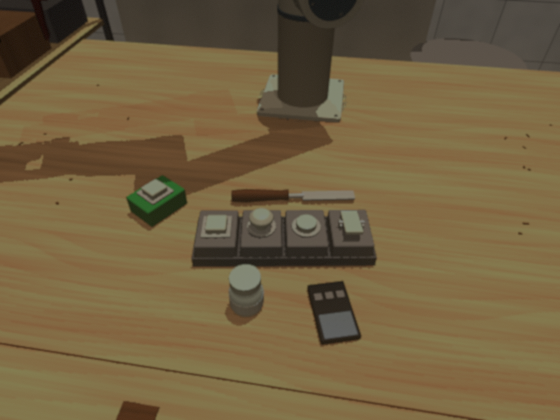

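The top view shows the rocker at (209,232), low round start button at (257,231), tall mushroom at (304,229) and grey square-key module at (351,229). The chisel is below the tray at (270,304), the player at (238,158) and the jar at (314,158). In the scene view the mushroom at (261,218) stands clearly taller.

There are two square keys: (351,229) on the grey block in the tray and (433,286) on a green block outside it. The grey one fits; green is excluded. I'll measure and confirm in a crop.

```bash
cat > h.py <<'E'
import numpy as np,cv2
def world(c):
    v,u=np.mgrid[:420,:560]; K=c["mtx"]; d=c["depth"].astype(float)
    p=np.stack([(u-K[0,2])/K[0,0]*d,(v-K[1,2])/K[1,1]*d,d],-1)
    return p@c["rotation"].T+c["xyz"]
def ray(c,uv,z):
    r=c["rotation"]@np.linalg.inv(c["mtx"])@np.array([*uv,1.]); return c["xyz"]+r*(z-c["xyz"][2])/r[2]
E
python3 - <<'E'
from h import *
for n,ctr in (("top",dict(rocker=(209,232),start=(257,231),stop=(304,229),gate=(351,229))),("scene",dict(rocker=(351,222),start=(306,223),stop=(261,217),gate=(216,224)))):
    c=np.load(n+"0.npz"); W=world(c); g=c["color"]; hsv=cv2.cvtColor(g,cv2.COLOR_BGR2HSV)
    for k,(u,v) in ctr.items():
        sl=(slice(v-28,v+28),slice(u-22,u+22)); P=W[sl].reshape(-1,3)
        ok=(P[:,2]>(46 if k=="rocker" else 54))&(P[:,2]<90)
        Q=P[ok]; 
        r=cv2.minAreaRect(Q[:,:2].astype(np.float32))
        print(n,k,ok.sum(),"z pct",np.percentile(Q[:,2],[5,50,95]).round(1),"rect",np.round(r[0],1),np.round(r[1],1),round(r[2],1), "z@c",W[v,u].round(1))
    # blocks: module tops and whole tray
    m=(W[...,2]>15)&(W[...,2]<48); m=m.astype(np.uint8)
    nn,l,s,ce=cv2.connectedComponentsWithStats(m)
    for i in range(1,nn):
        if s[i,4]>800:
            r=cv2.minAreaRect(W[l==i][:,:2].astype(np.float32)); print(" comp",ce[i].round(),s[i,4],np.round(r[0],1),np.round(r[1],1),round(r[2],2))
c=np.load("top0.npz")["color"]; s=np.load("scene0.npz")["color"]
cv2.imwrite("pics/crop.png",np.vstack([cv2.resize(c[190:340,180:480],None,fx=2.4,fy=2.0),cv2.resize(s[170:270,110:410],None,fx=2.4,fy=2.4)]))
E
```

```text
top rocker 1658 z pct [46.2 48.8 66. ] rect [520.1 141.1] [88.4 67. ] 9.1 z@c [519.1 139.9  62.9]
top start 369 z pct [58.1 60.4 62.2] rect [532.2  63.4] [34.8 34.5] 41.1 z@c [531.2  62.6  61. ]
top stop 514 z pct [72.  78.5 81.7] rect [545.3 -13.6] [40.5 40.6] 41.8 z@c [541.3 -13.1  78.4]
top gate 476 z pct [57.3 60.3 62.5] rect [557.6 -90. ] [35.8 36.7] 6.9 z@c [554.4 -89.6  61.8]
 comp [280. 236.] 6961 [539.3  25.1] [103.9 317.4] 9.36
 comp [428. 286.] 2055 [ 482.  -232.3] [70.9 90.1] 58.64
 comp [307. 302.] 1053 [427.3 -22.2] [ 25.6 147.3] 9.58
scene rocker 614 z pct [46.2 58.4 65.3] rect [524.1 139.4] [85.5 64.8] 10.3 z@c [526.9 139.9  61.4]
scene start 264 z pct [55.7 58.9 60.5] rect [535.6  63.6] [34.3 35. ] 12.2 z@c [541.2  63.9  61. ]
scene stop 381 z pct [66.6 75.9 79.8] rect [551. -13.] [34.9 39.4] 11.7 z@c [557.8 -10.9  79.8]
scene gate 342 z pct [56.  58.9 60.5] rect [561.3 -90.3] [36.9 35.6] 11.1 z@c [566.3 -88.1  59.2]
 comp [156. 200.] 1362 [ 485.8 -232.5] [71.7 90.3] 58.72
 comp [284. 239.] 6873 [542.1  24.7] [106.3 317. ] 9.5
```

View pics/crop.png

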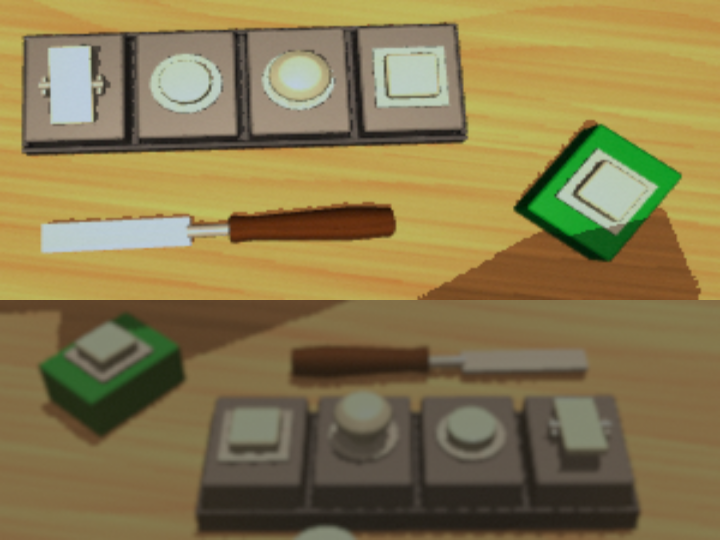

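The crop confirms it: the grey module at the right end of the tray has the gate key, and the green one is a loose look-alike. The rocker's far end is raised and the mushroom is the tall one. Sizes (36 mm, 317 x 104 mm) and heights (60, 59, 80 mm) match from both cameras, and the tray centre is (540.7, 24.9) with yaw 9.4°. First push is the rocker.

```bash
cat >> h.py <<'E'
yaw=np.deg2rad(9.4); C=np.array([540.7,24.9]); X=np.array([np.cos(yaw),np.sin(yaw)]); Y=np.array([-X[1],X[0]])
pt=lambda a,b: C+a*X+b*Y
def R(s):
    x=s*np.array([*X,0]); z=np.array([0,0,-1.]); return np.stack([x,np.cross(z,x),z],1)
def press(arm,p,ztop,zmin,f,hold,s):
    arm.move_ptp([*p,130],R(s)); arm.move_straight([*p,ztop+8],feed=150)
    hit=arm.move_straight([*p,zmin],feed=20,max_force=f)
    print("hit",hit,arm.sense()["position"].round(1) if hasattr(arm.sense()["position"],"round") else arm.sense()["position"],arm.sense()["contact_force"])
    arm.pause(hold); print(arm.sense()["position"]); arm.move_straight([*p,130],feed=150)
E
python3 - <<'E'
from h import *; from plant import arm
arm.move_gripper(0,20)
s0=arm.sense(); print(np.round(s0["orientation"],2),s0["finger_gap"])
s=1 if s0["orientation"][0][0]*X[0]+s0["orientation"][1][0]*X[1]>0 else -1
for s in (s,-s):
    q=[arm.inverse_kinematics([*p,130],R(s)) for p in (pt(24,117),pt(0,39),pt(0,-117))]
    print(s,q)
    if all(a is not None for a in q): break
press(arm,pt(24,117),64,51,14,0.2,s)
print(arm.sense()["time"])
c=arm.read_camera("scene"); cv2.imwrite("pics/s1.png",cv2.resize(c["color"][150:290,150:420],None,fx=2.8,fy=2.8))
W=world(c)[195:250,330:372].reshape(-1,3); d=W[:,:2]-pt(0,117); a,b=d@X,d@Y
for r in(-24,-12,12,24):
    k=(abs(a-r)<4)&(abs(b)<10); print(r,np.median(W[k,2]),k.sum())
E
```

```text
[[ 0.91  0.42  0.  ]
 [ 0.42 -0.91 -0.  ]
 [-0.    0.   -1.  ]] 0.3575117128045539
1 [array([ 1.36089988e+01,  2.63311433e+01,  1.04817969e+02, -2.54444375e-14,
        4.88508881e+01,  9.42089988e+01]), array([ 5.49693828e+00,  2.44869616e+01,  1.08102433e+02, -2.54444375e-14,
        4.74106053e+01,  8.60969383e+01]), array([-1.03884205e+01,  2.65488025e+01,  1.04426899e+02, -2.54444375e-14,
        4.90242982e+01,  7.02115795e+01])]
hit True [546.6 144.5  56.4] [-1.91411207 -0.28012223  9.31777735]
[546.60354591 144.56670832  56.45834025]
6.3333
-24 64.85572280159406 40
-12 62.458685511635906 49
12 57.42265411062945 44
24 55.30513137909071 49
```

View pics/s1.png

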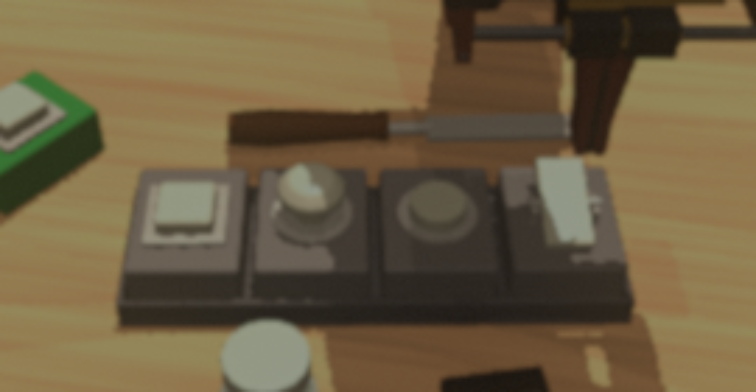

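In the picture the rocker's far end at (575,235) is now down. The depth slope is −0.2 rad, so it is fully on. The other controls look unchanged, so the gate key is next.

```bash
python3 - <<'E'
from h import *; from plant import arm
press(arm,pt(0,-117),60,49,18,0.2,1)
c=arm.read_camera("scene"); W=world(c).reshape(-1,3); d=W[:,:2]-pt(0,-117); k=(abs(d@X)<12)&(abs(d@Y)<12)&(W[:,2]<75)
print("key z",np.median(W[k,2]),k.sum(),arm.sense()["time"])
E
```

```text
hit True [560.1 -90.7  52.3] [-2.6618647  -0.48265985  7.65141434]
[560.10624845 -90.66997781  52.30194693]
key z 52.36014459832364 135 9.575
```

The key is down: the TCP stopped at 52.3 mm and depth gives a top height of 52.4 mm. Now the start button.

```bash
python3 - <<'E'
from h import *; from plant import arm
press(arm,pt(0,39),59,49,18,0.6,1)
arm.move_straight([*pt(0,39),220])
arm.move_ptp([350,-350,250],R(1))
c=arm.read_camera("scene"); cv2.imwrite("pics/s2.png",cv2.resize(c["color"][150:350,110:420],None,fx=2.5,fy=2.5))
W=world(c).reshape(-1,3)
for n,o in(("gate",-117),("stop",-39),("start",39)):
    d=W[:,:2]-pt(0,o); k=(abs(d@X)<9)&(abs(d@Y)<9); print(n,np.median(W[k,2]))
d=W[:,:2]-pt(0,117)
for r in(-24,24):
    k=(abs(d@X-r)<4)&(abs(d@Y)<10); print(r,np.median(W[k,2]))
print(arm.sense()["time"],arm.sense()["contact_force"])
E
```

```text
hit True [534.7  63.5  52.2] [-1.21696124 -0.06040264 11.04168655]
[534.71849469  63.48929928  52.215817  ]
gate 51.95580197072172
stop 79.13928043338672
start 58.864996566278535
-24 64.59148433961428
24 55.02591460650581
15.2917 [-0.08474311  0.24355793  0.57750093]
```

View pics/s2.png

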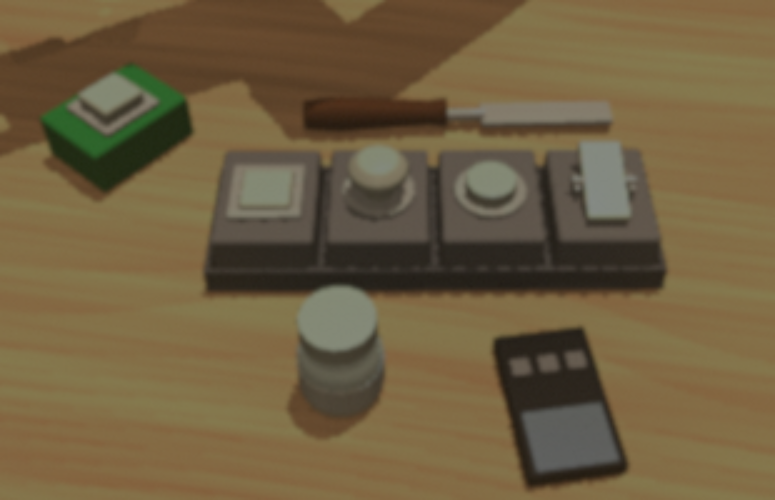

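The picture shows the key flush (266,187), start button out (490,183), mushroom out (378,170) and rocker over (605,180). The bystanders are in place and the arm is clear.

```bash
python3 -c "
from plant import arm
print(arm.sign_off())"
```

```text
the job is handed in; nothing more can be done
None
```

The job is handed in: rocker on, gate key down, start button pressed to its stop, held for about 0.6 s and back out, stop button unpressed, nothing visibly moved and the arm clear, at about 15 s of the 42 s allowed; no verdict came back.

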